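Show a cabinet-door stile to the inspection camera and line up its hinge knuckle

TASK

Pick up the loose door-stile piece and, about 15 cm straight in front of the inspection camera's lens and at its height, show it first the blue face and then, turned half round, the bare wood face, pausing a full second squarely on each. Then gently bring its hinge knuckle into the gap between the two knuckles of the white jamb block, upright and touching neither, so that all three holes line up for the pin, and finish while holding it there, still in the gripper. Leave the other things on the bench where they are.

Things in the scene. Friction and masses are not known exactly. Their poses are not given: they have to be found in the camera images.
- stile: Loose upright door-stile piece: wooden block 56 (its x) x 30 (its y) x 80 mm high, about 0.22 kg, standing on the bench. Origin: centre of its underside; z up. Its -y face (56 x 80 mm) is blue, its +y face bare light wood. Its +x edge carries a 3 mm steel hinge leaf with one knuckle. Grip it from above across its 30 mm thickness, over the origin.
- stile_hole (a point): Centre of the bore of the stile's knuckle, at (48, 0, 40) mm in the stile's frame; axes as the stile's. The knuckle is a vertical steel tube of 26 mm outer diameter and 12 mm bore, 26 mm long (27 to 53 mm above the stile's underside).
- stile_mid (a point): Centre of the stile's wooden block, 40 mm above its underside; axes as the stile's.
- jamb: White jamb block, 40 (x) x 44 (y) mm, top 116 mm above the bench, fixed on a black foot (100 x 90 x 10 mm). Origin: on the bench under the block's centre; z up. On its +x face a steel leaf carries two vertical knuckles, one above the other, 26 mm outer diameter, 12 mm bore, axis 40 mm to +x of the origin; the lower spans 33 to 57 mm above the bench, the upper 93 to 117 mm.
- jamb_hole (a point): On the axis of the jamb's knuckles in the middle of their 36 mm gap: (40, 0, 75) mm in the jamb's frame; axes as the jamb's. The stile's bore centre belongs here (5 mm spare above and below). Enter level from the jamb's +x side; with the stile's x opposed to the jamb's x all clears. The pin is 8 mm thick, so holes up to 4 mm out of line still take it.
- camera: White inspection camera, a 44 mm cube at the top of a thin post with a round black foot (70 mm), 162 mm high in all, fixed to the bench. Origin: on the bench under the post; z up. It looks along its own -x, through a black barrel with an orange ring.
- lens (a point): Front of the camera's lens, at (-34, 0, 140) mm in the camera's frame, 140 mm above the bench; axes as the camera's, so it looks along its -x.
- pad: Bystander: peach-coloured suture practice pad, 85 x 130 x 12 mm, loose. Origin: centre of its underside.
- case: Bystander: closed grey instrument case, 110 x 190 x 30 mm, loose. Origin: centre of its underside.
- jar: Bystander: amber glass jar with white cap, 64 mm across, 100 mm high, loose. Origin: centre of its underside.
- dish: Bystander: open steel dish, 80 x 130 x 20 mm, with a brass hinge pin and screws in it, loose. Origin: centre of its underside.
Not all that is in view belongs to the job. What is meant by the stile is not green, and is the smaller of those in its own colour.

How it is judged:
By the outcome, as a careful person would: the job done as asked, in the order asked, and still so for the second after the job is handed in, while the arm keeps its last pose, push and grip.
It also fails if it takes over 51 s, if anything falls off the work surface, if the arm or the gripper's body presses on something with over 40 N, if the wrist force passes 120 N, or if a joint passes its speed limit or range.

ROBOT

A 6-joint arm with a two-finger parallel gripper is mounted at the origin on the work surface. World frame = base frame: x ahead of the robot, y to its left, z up, the work surface at z = 0. Lengths are in m, angles in rad, forces in N, time in s.
With the tool pointing down it reaches from about 0.375 to 0.975 m from the base axis. Payload 3.8 kg.
Tool frame: the origin (TCP) lies midway between the tips of the shut fingers; the grasp point (between the pads) lies 19 mm behind it; z points along the fingers, y is the direction in which the jaws open and shut (so a half turn about z gives the same grasp; the last joint's range is limited). The gripper opens to 85 mm and grips with 20 to 120 N. Pads are 22 mm wide; open, the fingers measure 114 mm over their backs; the gripper's body (76 mm by 85 mm) begins 54 mm behind the grasp point. The pads swing forward as they close: fully open they stand 13 mm farther back than shut.
Start: joints at [-1.192, 0.264, 1.604, -0, 1.274, -0.037], TCP at [0.273, -0.617, 0.231] pointing down, gripper open.
Joint ranges: [-2.63, 2.63], [-0.94, 2.18], [0.31, 2.57], [-1.31, 4.45], [0, 2.66], [-2.55, 2.55]. Speed limits (rad/s): [2.57, 2.57, 3.14, 3.14, 3.14, 3.14].

INTERFACE

Orientations are given as a rotation vector (axis times angle).
In Python, from workcell import bot gives the robot as it stands.
- The arm moves only by the tool drive_tool, never from a script. Its argument "steps" is a list of rows, each a list of 2 entries, a list of its own where there are three numbers: the shift along the tool's x, y, z in mm, then the turn about the tool's z in degrees. In form: [[[dx, dy, dz], twist], ...]. A call has 1 to 8 rows; each row shifts and turns the commanded pose from where the row before left it, along the tool's axes as they then stand; what a row does not reach is not made up. A row lasts 1/12 s, in which the tool goes at most 41.7 mm and 7.16 degrees, less where a joint would pass 70% of its speed; a pose out of reach is approached as far as the arm can. A call is refused whole if a number of a shift passes 41.7 or a number of a turn 7.16, either way. A call with a gripper value outside its range is refused whole. "jaw" is the opening, from 0 (shut) to 1 (fully open), set as the call begins (left out, the last holds). The fingers move at their own pace and stop on an object; "force" is the grip in N (left out, the last holds). Time passes only in rows, so rows that do not move let the fingers close. It gives the time, the measured TCP pose, the force and the opening at its end, in the units of the state.
- bot.read_state(): the state, without advancing time (a new reading comes with each control period).
- bot.read_camera(name): name is "scene" or "top"; returns the picture (480x640x3 uint8, red, green, blue); there is no depth.
- bot.camera_info(name): a dict with "fx", "fy", "cx", "cy" (pixels), "D" ([k1, k2, p1, p2, k3] as OpenCV has them; the pictures are not rectified), "position" and "attitude" of the camera in the world. Camera axes: x right, y down, z forward; pixel columns grow to the right and rows downward; lengths in m; the calibration is good to about 2 mm. A picture is of the moment at which its call begins. camera_info takes no time and is no camera call.
- bot.finish_job(): hands the job in, once; it reports no verdict.
The state is a dict: "time": time; "q": joint angles; "joint_vel": joint speeds; "joint_torque": joint torques, N m; "tool_pos": TCP position; "tcp_rot": TCP orientation; "wrist_force": force on the tool from outside, world axes, zero at the start; "torque": the same for the moment, N m; "width": opening from 0.0 (shut) to 1.0 (fully open).
Only numpy, scipy, OpenCV 4.12 (cv2) and the standard library are available. Lean on these libraries where they do the work, as an engineer would, in place of code of your own. Each camera call takes 0.05 s, during which the arm holds its last target.

## Working session

There is one attempt and no reset: what is moved stays moved. The work goes in short steps, Python scripts to look and compute and a tool call to move; the robot and the scene stay as the last step left them, time stands still between calls to the robot, and variables do not carry over. Pictures are saved under pics/ and viewed, and the job is handed in when it is done.

Besides the shell and the picture viewer there is one more tool, called after "Emit:" as name([rows], argument=value, ...), one row to a line, values as JSON. drive_tool: Moves the arm, as the interface text tells. Its arguments: {"type":"object","properties":{"steps":{"type":"array","items":{"type":"array"}},"jaw":{"type":"number"},"force":{"type":"number"}},"required":["steps"]}

```bash
mkdir -p pics; ls
python3 - <<'E'
from workcell import bot
import cv2
for n in("scene","top"):
    im=bot.read_camera(n); cv2.imwrite(f"pics/{n}0.png",im[:,:,::-1]); print(bot.camera_info(n))
print(bot.read_state())
E
```

```text
pics
{'fx': 473.2322638149126, 'fy': 473.2322638149126, 'cx': 322.2559897903328, 'cy': 238.5337708507989, 'D': array([-0.11427835,  0.        ,  0.        ,  0.        ,  0.        ]), 'position': array([0.95782179, 0.61193117, 0.68746309]), 'attitude': array([-0.79139117, -2.51393302,  1.16953922])}
{'fx': 458.752588973104, 'fy': 458.752588973104, 'cx': 315.8286867617365, 'cy': 237.37375381051888, 'D': array([-0.05169508,  0.        ,  0.        ,  0.        ,  0.        ]), 'position': array([0.42183005, 0.00915396, 0.95883282]), 'attitude': array([-2.14624268,  2.131353  , -0.11693739])}
{'time': 0.1, 'q': array([-1.19195958e+00,  2.64692669e-01,  1.60526670e+00, -8.14358802e-06,
        1.27369835e+00, -3.69363199e-02]), 'joint_vel': array([-2.29029088e-04, -2.98255054e-03, -3.92252150e-03,  1.24361025e-03,
       -1.05160950e-04, -1.18545187e-05]), 'joint_torque': array([ 5.03392221e-04, -5.16706502e+01, -3.68589342e+01, -9.32055627e-05,
        6.28494963e-03, -7.96155291e-06]), 'tool_pos': array([ 0.27235468, -0.61687823,  0.23006071]), 'tcp_rot': array([-3.07196130e+00, -6.47984786e-01,  5.63514582e-04]), 'wrist_force': array([ 0.21836635, -0.61090315, -0.03506273]), 'torque': array([-0.02018044, -0.00533295, -0.07251968]), 'width': 0.9986565621127512}
```

View pics/scene0.png

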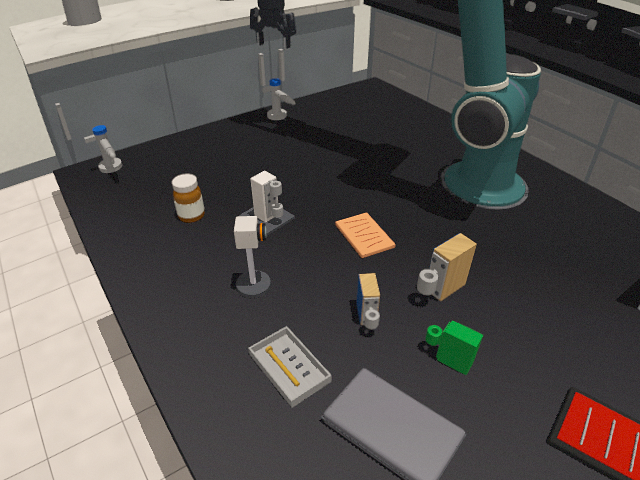

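View pics/top0.png

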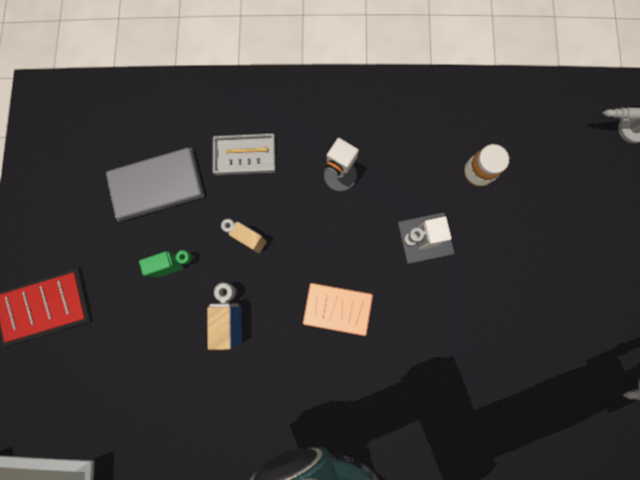

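The scene view shows the smaller wood/blue stile at about (368,300), with its knuckle at (372,319). The larger look-alike is at (453,267) and the green one at (460,345). In the top view the stile is at (247,236) with its knuckle at (228,225), the jamb is at (437,230), its knuckles are at (414,236), and the camera is at (342,160). Next I zoom in to measure.

```bash
cat > h.py <<'E'
import numpy as np, cv2
from scipy.spatial.transform import Rotation as R
from workcell import bot
CI={n:bot.camera_info(n) for n in("scene","top")}
def KD(n):
    c=CI[n]; return np.array([[c['fx'],0,c['cx']],[0,c['fy'],c['cy']],[0,0,1]]),c['D']
def ray(n,u,v):
    K,D=KD(n); p=cv2.undistortPoints(np.array([[[u,v]]],float),K,D)[0,0]
    Rm=R.from_rotvec(CI[n]['attitude']).as_matrix(); d=Rm@np.array([p[0],p[1],1]); return CI[n]['position'],d/np.linalg.norm(d)
def plane(n,u,v,z):
    o,d=ray(n,u,v); return o+d*(z-o[2])/d[2]
def proj(n,P):
    K,D=KD(n); Rm=R.from_rotvec(CI[n]['attitude']).as_matrix(); t=-Rm.T@CI[n]['position']
    return cv2.projectPoints(np.atleast_2d(P).astype(float),cv2.Rodrigues(Rm.T)[0],t,K,D)[0][:,0]
def tri(u1,u2):
    o1,d1=ray("top",*u1);o2,d2=ray("scene",*u2)
    A=np.stack([d1,-d2],1);s=np.linalg.lstsq(A,o2-o1,rcond=None)[0]
    a=o1+s[0]*d1;b=o2+s[1]*d2; return (a+b)/2,np.linalg.norm(a-b)
def crop(im,x0,y0,w,h,s,fn):
    cv2.imwrite(fn,cv2.resize(im[y0:y0+h,x0:x0+w],None,fx=s,fy=s,interpolation=cv2.INTER_CUBIC))
E
python3 - <<'E'
from h import *
t=cv2.imread('pics/top0.png');s=cv2.imread('pics/scene0.png')
a=cv2.resize(t[205:265,210:290],None,fx=5,fy=5,interpolation=cv2.INTER_CUBIC)
b=cv2.resize(t[205:265,390:470],None,fx=5,fy=5,interpolation=cv2.INTER_CUBIC)
c=cv2.resize(t[135:195,305:385],None,fx=5,fy=5,interpolation=cv2.INTER_CUBIC)
d=cv2.resize(s[270:330,330:410],None,fx=5,fy=5,interpolation=cv2.INTER_CUBIC)
cv2.imwrite('pics/c1.png',np.vstack([np.hstack([a,b]),np.hstack([c,d])]))
b=cv2.resize(s[165:300,225:305],None,fx=4,fy=4,interpolation=cv2.INTER_CUBIC)
cv2.imwrite('pics/c2.png',b)
E
```

```text
(no output)
```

View pics/c1.png

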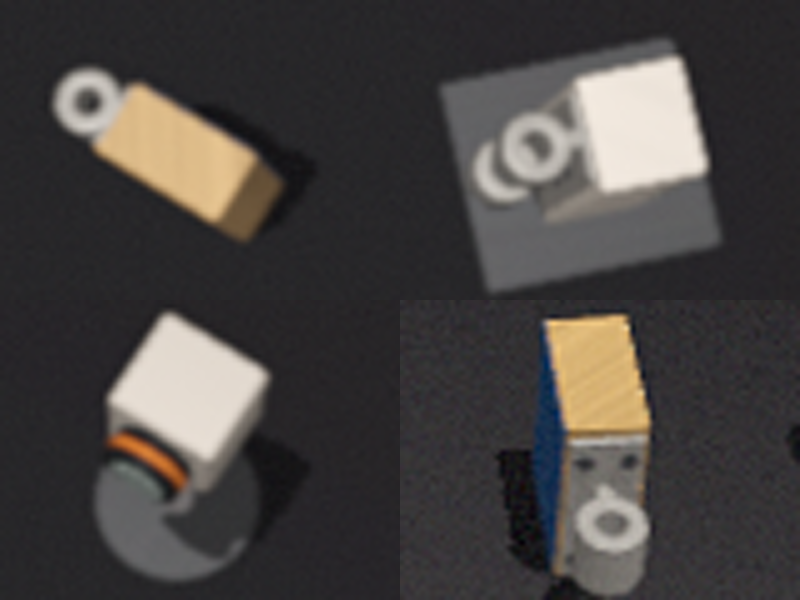

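View pics/c2.png

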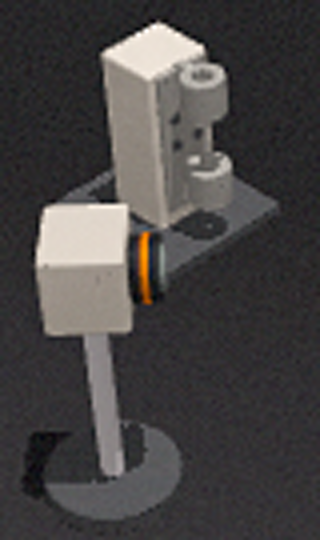

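```bash
cat > m.py <<'E'
from h import *
t=cv2.imread('pics/top0.png')
def quad(roi,mask,n,z,label,img=t):
    x,y,w,h=roi; m=np.zeros(mask.shape,np.uint8); m[y:y+h,x:x+w]=mask[y:y+h,x:x+w].astype(np.uint8)*255
    cs,_=cv2.findContours(m,cv2.RETR_EXTERNAL,cv2.CHAIN_APPROX_NONE); c=max(cs,key=cv2.contourArea)
    # map contour to plane (mm), minAreaRect there
    P=np.array([plane(n,*p,z)[:2] for p in c[:,0]])*1000
    # centroid from filled pixels
    f=np.zeros_like(m);cv2.drawContours(f,[c],-1,255,-1); ys,xs=np.nonzero(f)
    Q=np.array([plane(n,a,b,z)[:2] for a,b in zip(xs,ys)])*1000
    r=cv2.minAreaRect(P.astype(np.float32))
    cov=np.cov(Q.T);w_,v_=np.linalg.eigh(cov)
    print(label,'rect',np.round(r[0],1),np.round(r[1],1),round(r[2],1),'cent',Q.mean(0).round(1),'pca',np.degrees(np.arctan2(v_[1,1],v_[0,1])).round(1),'sides',np.sqrt(12*w_).round(1),'area',len(xs))
    return Q.mean(0)
hsv=cv2.cvtColor(t,cv2.COLOR_BGR2HSV);H,S,V=[hsv[...,i].astype(int) for i in range(3)]
quad((225,215,50,45),(H>8)&(H<30)&(S>60)&(V>170),'top',.08,'stile')
quad((422,210,35,40),(V>205)&(S<40),'top',.116,'jambtop')
quad((390,205,70,65),(V>62),'top',.01,'foot')
quad((320,135,45,35),(V>205)&(S<40),'top',.162,'camcube')
for u,v,z,l in [(210+88/5,205+101/5,.053,'stile knuckle'),(390+537/5-80,205+148/5,.117,'jamb upper kn'),(305+177/5,135+(500-300)/5,.003,'cam foot')]:
    print(l,plane('top',u,v,z).round(4))
print('tri stile kn',tri((210+88/5,205+101/5),(330+(611-400)/5,270+(523-300)/5)))
print('tri jamb up',tri((390+(537-400)/5,205+148/5),(225+204/4,165+75/4)))
print('jamb up', plane('top',390+137/5,205+148/5,.117), plane('scene',225+204/4,165+75/4,.117))
print('stile kn scene',plane('scene',330+(611-400)/5,270+(523-300)/5,.053))
print('cam foot scene',plane('scene',225+113/4,165+468/4,.003))
E
python3 m.py
```

```text
stile rect [545.5 171.2] [55.6 30.1] 59.1 cent [545.3 171.3] pca 58.8 sides [30.  55.5] area 432
jambtop rect [ 552.5 -193.8] [42.4 39. ] 11.7 cent [ 552.5 -193.9] pca -170.9 sides [39.  42.5] area 478
foot rect [ 552.8 -195.2] [ 90.1 103.8] 12.1 cent [ 552.5 -194.5] pca 104.9 sides [ 89.6 102.6] area 2111
camcube rect [685.7 -15.4] [40.3 36.9] 57.5 cent [685.7 -15.3] pca 58.4 sides [36.9 40.5] area 443
stile knuckle [0.5692 0.2118 0.053 ]
jamb upper kn [ 0.5428 -0.1558  0.117 ]
cam foot [ 0.6874 -0.0164  0.003 ]
tri stile kn (array([0.56885914, 0.21299471, 0.05064223]), np.float64(0.002071743636454869))
tri jamb up (array([ 0.54205806, -0.15529692,  0.11547786]), np.float64(0.002424228589695399))
jamb up [ 0.54281758 -0.15576836  0.117     ] [ 0.54242804 -0.15217382  0.117     ]
stile kn scene [0.56951795 0.21514734 0.053     ]
cam foot scene [ 0.68191645 -0.02121786  0.003     ]
```

Emit:
drive_tool([
  [[12,-13,0],0],
  [[24,-25.5,0],0],
  [[24,-25.5,0],0],
  [[24,-25.5,0],0],
  [[24,-25.5,0],0],
  [[24,-25.5,0],0],
  [[24,-25.5,0],0],
  [[24,-25.5,0],0],
], jaw=1)

```text
time: 0.77
tool_pos: [0.3599, -0.3677, 0.2307]
tcp_rot: [-3.073, -0.648, 0.0]
wrist_force: [1.2, 0.5, 0.1]
width: 0.999
```

Emit:
drive_tool([
  [[24,-25.5,0],0],
  [[24,-25.5,0],0],
  [[24,-25.5,0],0],
  [[24,-25.5,0],0],
  [[24,-25.5,0],0],
  [[24,-25.5,0],0],
  [[24,-25.5,0],0],
  [[24,-25.5,0],0],
])

```text
time: 1.43
tool_pos: [0.4531, -0.1036, 0.231]
tcp_rot: [-3.074, -0.648, 0.0]
wrist_force: [0.1, -0.2, 0.4]
width: 1.004
```

Emit:
drive_tool([
  [[24,-25.5,0],-7],
  [[0,0,0],-7],
  [[0,0,0],-7],
  [[0,0,0],-7],
  [[0,0,0],-7],
  [[0,0,0],-7],
  [[0,0,0],-7],
  [[0,0,0],-7],
])

```text
time: 2.1
tool_pos: [0.4644, -0.0722, 0.2308]
tcp_rot: [-2.403, -2.023, 0.001]
wrist_force: [-0.2, -0.6, -1.1]
width: 1.0
```

Emit:
drive_tool([
  [[30,4.5,0],0],
  [[34,5,0],0],
  [[34,5,0],0],
  [[34,5,0],0],
  [[34,5,0],0],
  [[34,5,0],0],
  [[34,5,0],0],
  [[20,2,0],-7],
])

```text
time: 2.77
tool_pos: [0.5461, 0.1743, 0.2308]
tcp_rot: [-2.279, -2.161, -0.001]
wrist_force: [1.1, -0.9, -0.2]
width: 0.997
```

Emit:
drive_tool([
  [[0,0,0],-7],
  [[0,0,0],-7],
  [[0,0,0],-7],
  [[0,0,0],-7],
  [[0,0,0],-7],
  [[0,0,0],-7],
  [[0,0,0],-7],
  [[0,0,0],-7],
])

```text
time: 3.43
tool_pos: [0.5452, 0.1711, 0.2306]
tcp_rot: [-0.992, -2.98, 0.001]
wrist_force: [-0.5, -0.5, -0.1]
width: 1.001
```

Emit:
drive_tool([
  [[0,0,0],-7],
  [[0,0,0],-7],
  [[0,0,0],-7],
  [[0,0,0],-7],
  [[0,0,0],-7],
  [[0,0,0],-7],
  [[0,0,0],-7],
  [[0,0,0],-7],
])

```text
time: 4.1
tool_pos: [0.5452, 0.171, 0.2306]
tcp_rot: [0.523, -3.097, 0.0]
wrist_force: [0.1, 0.2, -0.2]
width: 0.995
```

Emit:
drive_tool([
  [[0,0,0],-7],
  [[0,0,0],-7],
  [[0,0,0],-7],
  [[0,0,0],-7],
  [[0,0,0],-7],
  [[0,0,0],-5],
  [[0,0,0],0],
  [[0,0,0],0],
])

```text
time: 4.77
tool_pos: [0.5453, 0.1711, 0.2308]
tcp_rot: [1.539, -2.738, -0.0]
wrist_force: [-0.5, -0.2, -0.3]
width: 1.0
```

```bash
cat >> h.py <<'E'
def head():
    s=bot.read_state(); M=R.from_rotvec(s['tcp_rot']).as_matrix()
    return s,M,np.degrees(np.arctan2(M[1,1],M[0,1]))
def want(P):  # world target TCP mm -> tool shift
    s,M,h=head(); return (M.T@(np.array(P)-s['tool_pos']*1000)).round(1)
E
python3 - <<'E'
from h import *
s,M,h=head(); print(s['time'],s['tool_pos'],h,s['q'],M[:,2]); print(want([545.3,171.3,41]))
E
```

```text
4.7667 [0.54534562 0.17105687 0.23083685] 148.67496341557344 [ 2.60361554e-01  7.00078328e-02  1.82931552e+00  1.04623293e-05
  1.24307718e+00 -2.33450961e+00] [-7.83197380e-04 -1.98399607e-04 -9.99999674e-01]
[-3.000e-01  1.000e-01  1.898e+02]
```

Emit:
drive_tool([
  [[0,0,25],0],
  [[0,0,32],0],
  [[0,0,32],0],
  [[0,0,32],0],
  [[0,0,32],0],
  [[0,0,22],0],
  [[0,0,10],0],
  [[0,0,5],0],
])

```text
time: 5.43
tool_pos: [0.5439, 0.1707, 0.039]
tcp_rot: [1.539, -2.734, -0.002]
wrist_force: [-0.3, -0.1, 0.2]
width: 0.997
```

Run:
```python
from h import *
s,M,h=head(); print(s['time'],s['tool_pos'],h,s['wrist_force'])
im=bot.read_camera('scene')[:,:,::-1]; cv2.imwrite('pics/s1.png',cv2.resize(im[200:380,270:510],None,fx=3,fy=3))
```

```text
5.4333 [0.54390188 0.17068079 0.03897501] 148.7341395364317 [-0.2505587  -0.06534715  0.21780243]
```

View pics/s1.png

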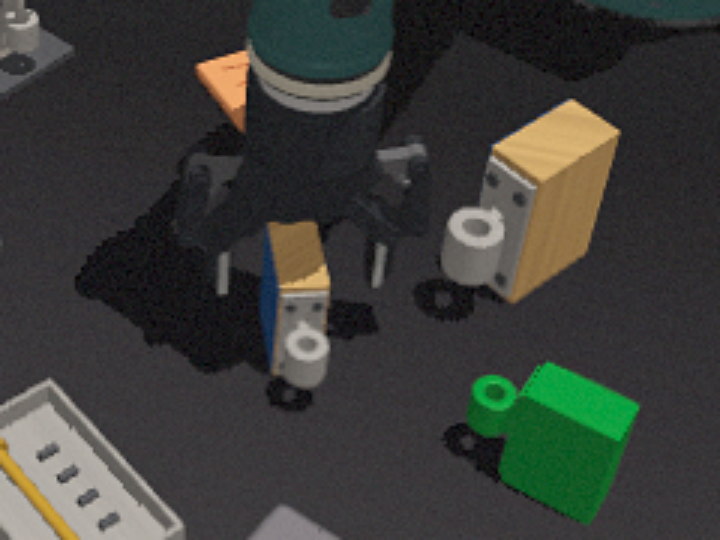

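The open fingers straddle the small stile, at (222,270) and (378,262) in the crop with the block at about (297,270). Now I close.

Emit:
drive_tool([
  [[0,0,0],0],
  [[0,0,0],0],
  [[0,0,0],0],
  [[0,0,0],0],
  [[0,0,0],0],
  [[0,0,0],0],
  [[0,0,0],0],
  [[0,0,0],0],
], jaw=0, force=60)

```text
time: 6.15
tool_pos: [0.5468, 0.1715, 0.0428]
tcp_rot: [-1.541, 2.735, -0.001]
wrist_force: [-1.0, -0.3, 6.6]
width: 0.341
```

Run:
```python
from h import *
s,M,h=head(); print(s['time'],s['tool_pos'],h,s['wrist_force'],s['width'])
```

```text
6.15 [0.54682976 0.17154013 0.04283997] 148.81772680907736 [-1.03297629 -0.27316024  6.60567432] 0.34143557337377356
```

Emit:
drive_tool([
  [[0,0,-5],0],
  [[0,0,-10],0],
  [[0,0,-15],0],
  [[0,0,-20],0],
  [[0,0,-20],0],
  [[0,0,-15],0],
  [[0,0,-10],0],
  [[0,0,-5],0],
])

```text
time: 6.82
tool_pos: [0.5464, 0.1713, 0.1432]
tcp_rot: [-1.542, 2.735, -0.001]
wrist_force: [0.1, -0.4, -2.4]
width: 0.34
```

Run:
```python
from h import *
s,M,h=head(); print(s['time'],s['tool_pos'],h,s['wrist_force'],s['width'])
for n in ('scene','top'):
    im=bot.read_camera(n)[:,:,::-1]; cv2.imwrite(f'pics/l_{n}.png',im)
    
a=cv2.imread('pics/l_scene.png')[180:340,290:450];b=cv2.imread('pics/l_top.png')[160:320,160:320]
cv2.imwrite('pics/l.png',cv2.resize(np.hstack([a,b]),None,fx=2.5,fy=2.5,interpolation=cv2.INTER_CUBIC))
# camera checks: orange ring centroid both views
C={}
for n in ('scene','top'):
    im=cv2.imread(f'pics/{n}0.png');hsv=cv2.cvtColor(im,cv2.COLOR_BGR2HSV)
    m=((hsv[...,0]>5)&(hsv[...,0]<18)&(hsv[...,1]>170)&(hsv[...,2]>120)).astype(np.uint8)
    x0,y0,w,h_=(255,215,20,35) if n=='scene' else (322,155,25,25)
    ys,xs=np.nonzero(m[y0:y0+h_,x0:x0+w]);C[n]=(xs.mean()+x0,ys.mean()+y0);print(n,C[n],len(xs))
print('ring',tri(C['top'],C['scene']))
# cube top corners scene
im=cv2.imread('pics/scene0.png');cv2.imwrite('pics/cam_s.png',cv2.resize(im[210:255,225:275],None,fx=12,fy=12,interpolation=cv2.INTER_CUBIC))
```

```text
6.8167 [0.54636727 0.1713381  0.14324431] 148.82270494596432 [ 0.11375172 -0.36312501 -2.39784628] 0.34009938698002634
scene (np.float64(260.6551724137931), np.float64(231.79310344827587)) 29
top (np.float64(334.6136363636364), np.float64(165.8409090909091)) 44
ring (array([ 0.66508184, -0.00111825,  0.14070006]), np.float64(0.0032888986520664587))
```

View pics/l.png

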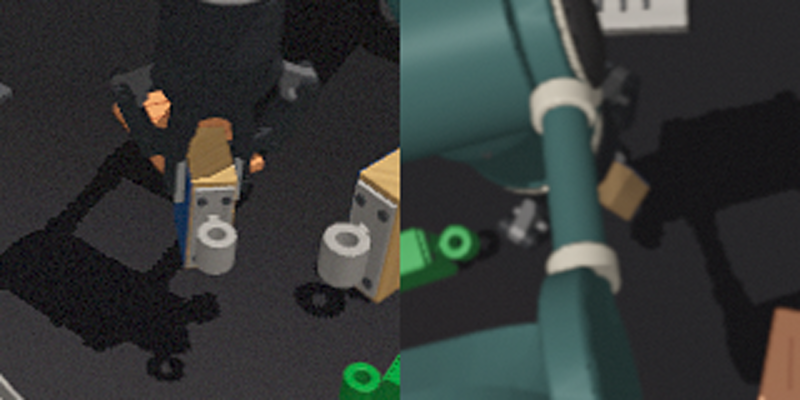

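View pics/cam_s.png

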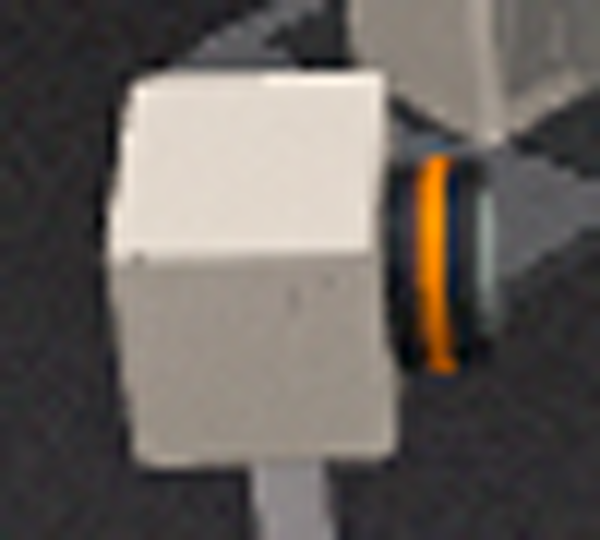

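The stile is held level: in the left crop its knuckle is at (217,235) and the block is square between the fingers. The camera cube's top corners, read off the second crop, give a second estimate of its heading.

Run:
```python
from h import *
cs=[(138,75),(385,72),(375,250),(112,252)]
P=np.array([plane('scene',225+a/12,210+b/12,.162)[:2]*1000 for a,b in cs]);print(P.round(1),P.mean(0))
for i in range(4):
    d=P[(i+1)%4]-P[i];print(np.linalg.norm(d).round(1),np.degrees(np.arctan2(d[1],d[0])).round(1))
# top corners
cs=[(170,313),(270,378),(212,462),(108,398)]
P=np.array([plane('top',305+a/5,135+(b-300)/5,.162)[:2]*1000 for a,b in cs]);print(P.round(1),P.mean(0))
for i in range(4):
    d=P[(i+1)%4]-P[i];print(np.linalg.norm(d).round(1),np.degrees(np.arctan2(d[1],d[0])).round(1))
```

```text
[[689.8 -40.8]
 [658.3 -19.7]
 [680.5  17.3]
 [712.7  -4.5]] [685.33817372 -11.9247862 ]
37.9 146.2
43.2 59.1
38.8 -34.2
42.9 -122.2
[[713.   -9.6]
 [688.6 -45.6]
 [657.3 -24.7]
 [681.   12.7]] [684.95346463 -16.80224626]
43.5 -124.2
37.6 146.3
44.3 57.6
39.0 -34.9
```

Emit:
drive_tool([
  [[5,-2,0],0],
  [[12,-4,0],0.9],
  [[17,-6,0],0.9],
  [[17,-6,0],0],
  [[15,-6,0],0],
  [[10,-4,0],0],
  [[5.5,-2,0],0],
  [[0,0,0],0],
])

```text
time: 7.58
tool_pos: [0.5264, 0.0848, 0.1405]
tcp_rot: [1.496, -2.761, -0.001]
wrist_force: [0.7, 0.4, -2.5]
width: 0.345
```

Run:
```python
from h import *
s,M,h=head(); print(s['time'],s['tool_pos'],h,s['q'].round(3),s['wrist_force'],s['width']); print(want([529.7,86,143]))
for n in ('scene','top'):
    im=bot.read_camera(n)[:,:,::-1]; cv2.imwrite(f'pics/v1_{n}.png',im)
```

```text
7.5833 [0.52642501 0.08476322 0.14051485] 146.90217340032572 [ 0.113  0.074  2.    -0.     1.069 -2.451] [ 0.67294532  0.44748643 -2.54755409] 0.3448413703936603
[-2.8 -2.1 -2.5]
```

View pics/v1_scene.png

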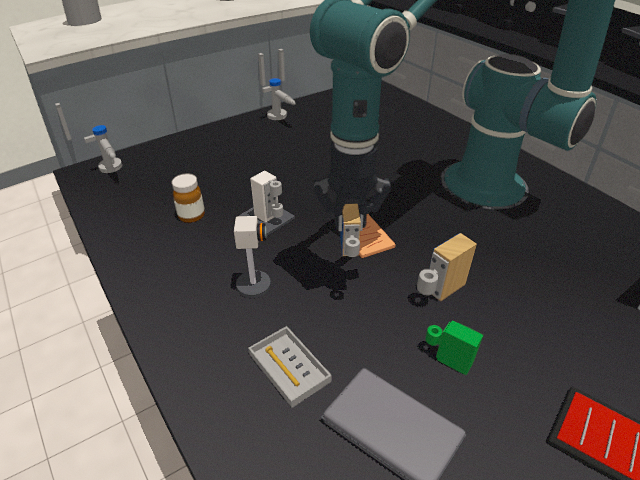

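View pics/v1_top.png

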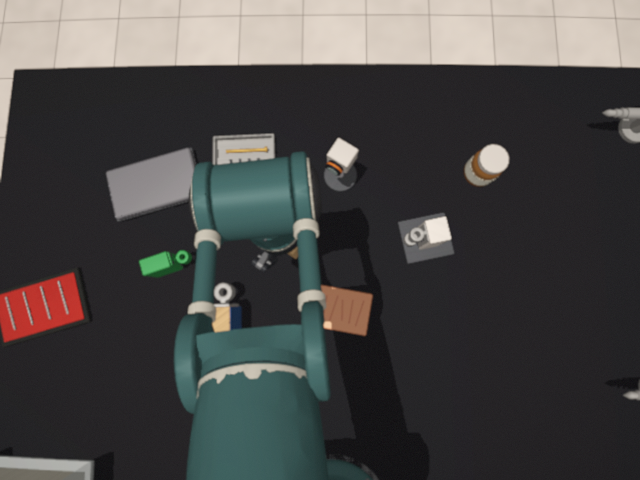

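The stile is in front of the lens, with its knuckle at (352,243) in the scene view and the blue face towards the camera at (258,231). Now I settle and pause.

Emit:
drive_tool([
  [[0,0,0],0],
  [[0,0,0],0],
  [[0,0,0],0],
  [[0,0,0],0],
  [[0,0,0],0],
  [[0,0,0],0],
  [[0,0,0],0],
  [[0,0,0],0],
])

```text
time: 8.35
tool_pos: [0.5273, 0.0863, 0.1413]
tcp_rot: [-1.5, 2.76, -0.0]
wrist_force: [-0.0, 0.2, -2.0]
width: 0.341
```

Emit:
drive_tool([
  [[0,0,0],0],
  [[0,0,0],0],
  [[0,0,0],0],
  [[0,0,0],0],
  [[0,0,0],0],
  [[0,0,0],0],
  [[0,0,0],0],
  [[0,0,0],0],
])

```text
time: 9.02
tool_pos: [0.5273, 0.0863, 0.1413]
tcp_rot: [1.5, -2.761, -0.0]
wrist_force: [-0.8, -0.2, -1.3]
width: 0.347
```

Run:
```python
from h import *
s,M,h=head(); print(s['time'],s['tool_pos'],h,s['q'].round(3),s['joint_vel'].round(3),M[:,2]); print(want([529.7,86,143]))
im=bot.read_camera('scene')[:,:,::-1]; cv2.imwrite('pics/v2.png',cv2.resize(im[170:290,220:400],None,fx=4,fy=4,interpolation=cv2.INTER_CUBIC))
```

```text
9.0167 [0.52729532 0.08625485 0.14126665] 147.02289178860966 [ 0.116  0.074  1.998 -0.     1.069 -2.451] [ 0.001 -0.001 -0.001  0.001 -0.    -0.002] [-2.91934564e-05 -4.17480153e-06 -1.00000000e+00]
[-1.1 -2.2 -1.7]
```

View pics/v2.png

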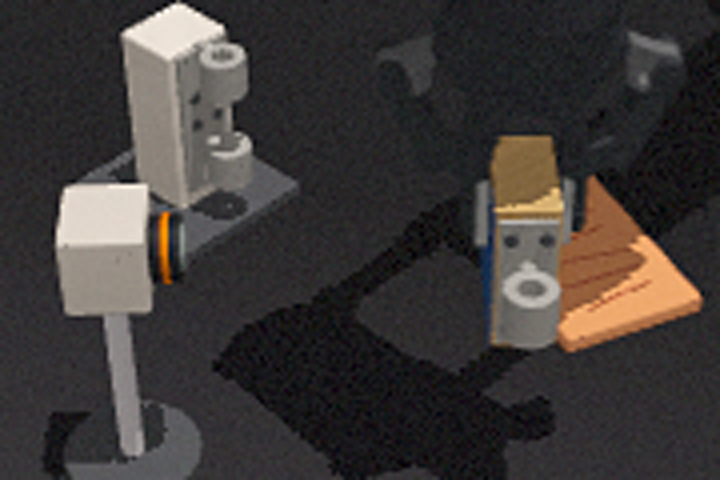

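Blue has been held squarely for about 1.4 s. Now the half turn.

Emit:
drive_tool([
  [[0,0,0],3],
  [[0,0,0],6],
  [[0,0,0],7],
  [[0,0,0],7],
  [[0,0,0],7],
  [[0,0,0],7],
  [[0,0,0],7],
  [[0,0,0],7],
])

```text
time: 9.73
tool_pos: [0.5273, 0.0863, 0.1413]
tcp_rot: [0.156, -3.138, -0.0]
wrist_force: [-0.6, -0.6, -2.6]
width: 0.344
```

Emit:
drive_tool([
  [[0,0,0],7],
  [[0,0,0],7],
  [[0,0,0],7],
  [[0,0,0],7],
  [[0,0,0],7],
  [[0,0,0],7],
  [[0,0,0],7],
  [[0,0,0],7],
])

```text
time: 10.4
tool_pos: [0.5273, 0.0863, 0.1413]
tcp_rot: [-1.336, -2.843, -0.0]
wrist_force: [0.6, 0.7, -2.3]
width: 0.345
```

Emit:
drive_tool([
  [[0,0,0],7],
  [[0,0,0],7],
  [[0,0,0],7],
  [[0,0,0],7],
  [[0,0,0],7],
  [[0,0,0],7],
  [[0,0,0],7],
  [[0,0,0],7],
])

```text
time: 11.07
tool_pos: [0.5273, 0.0863, 0.1413]
tcp_rot: [-2.514, -1.884, -0.0]
wrist_force: [-0.4, 0.1, -3.8]
width: 0.342
```

Emit:
drive_tool([
  [[0,0,0],5],
  [[0,0,0],3],
  [[0,0,0],0],
  [[0,0,0],0],
  [[0,0,0],0],
  [[0,0,0],0],
  [[0,0,0],0],
  [[0,0,0],0],
])

```text
time: 11.73
tool_pos: [0.5273, 0.0863, 0.1413]
tcp_rot: [-2.634, -1.712, -0.0]
wrist_force: [-0.8, -0.2, -2.9]
width: 0.341
```

Run:
```python
from h import *
s,M,h=head(); print(s['time'],s['tool_pos'],h,s['q'].round(3)); print(want([529.7,86,143]))
```

```text
11.7333 [0.52728146 0.0862751  0.14128056] -23.951995259797506 [0.116 0.074 1.998 0.    1.069 0.534]
[ 0.7  2.3 -1.7]
```

Emit:
drive_tool([
  [[0,0,0],5],
  [[0,0,0],3],
  [[0,0,0],1],
  [[0,0,0],0],
  [[0,0,0],0],
  [[0,0,0],0],
  [[0,0,0],0],
  [[0,0,0],0],
])

```text
time: 12.4
tool_pos: [0.5273, 0.0863, 0.1413]
tcp_rot: [-2.76, -1.5, -0.0]
wrist_force: [-0.7, -0.3, -2.0]
width: 0.347
```

Emit:
drive_tool([
  [[0,0,0],0],
  [[0,0,0],0],
  [[0,0,0],0],
  [[0,0,0],0],
  [[0,0,0],0],
  [[0,0,0],0],
  [[0,0,0],0],
  [[0,0,0],0],
])

```text
time: 13.07
tool_pos: [0.5273, 0.0863, 0.1413]
tcp_rot: [-2.761, -1.5, 0.0]
wrist_force: [0.5, -0.2, -2.7]
width: 0.345
```

Emit:
drive_tool([
  [[0,0,0],0],
  [[0,0,0],0],
  [[0,0,0],0],
  [[0,0,0],0],
])

```text
time: 13.4
tool_pos: [0.5273, 0.0863, 0.1413]
tcp_rot: [-2.761, -1.5, 0.0]
wrist_force: [0.4, -1.0, -2.4]
width: 0.344
```

Run:
```python
from h import *
s,M,h=head(); print(s['time'],s['tool_pos'],h,s['q'].round(3)); print(want([529.7,86,143]))
im=bot.read_camera('scene')[:,:,::-1]; cv2.imwrite('pics/v3.png',cv2.resize(im[170:290,220:400],None,fx=4,fy=4,interpolation=cv2.INTER_CUBIC))
```

```text
13.4 [0.52727574 0.08626085 0.14128214] -32.97748404074687 [0.116 0.074 1.998 0.    1.069 0.691]
[ 1.1  2.2 -1.7]
```

View pics/v3.png

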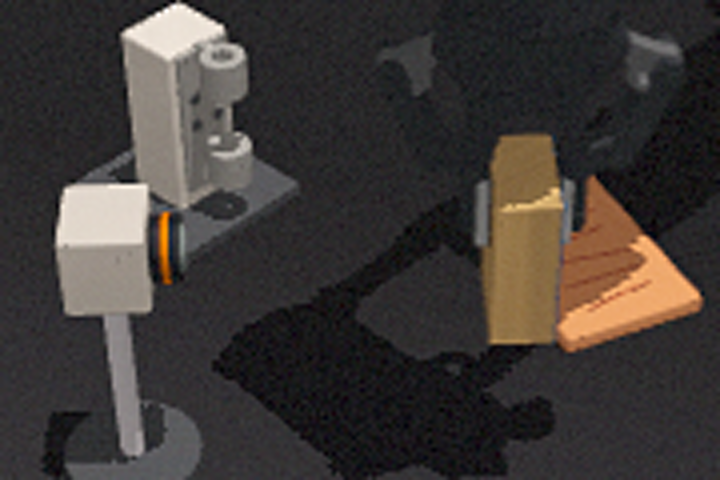

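Wood face is towards the camera, held about 1.3 s. The block is square at (522,250) in the crop. I hold a little longer, then move back from the jamb, and use the earlier view to check the knuckle offset from the TCP.

Emit:
drive_tool([
  [[0,0,0],0],
  [[0,0,0],0],
  [[0,0,0],0],
  [[-5,2,0],0],
  [[-15,7,0],0],
  [[-25,12,0],0],
  [[-25,12,0],0],
  [[-20,10,0],0],
])

```text
time: 14.12
tool_pos: [0.5138, -0.0143, 0.1413]
tcp_rot: [2.76, 1.5, -0.001]
wrist_force: [0.4, -0.4, -2.3]
width: 0.34
```

Emit:
drive_tool([
  [[-8,3,0],-3],
  [[0,0,0],-7],
  [[0,0,0],-7],
  [[0,0,0],-7],
  [[0,0,0],-7],
  [[0,0,0],-7],
  [[0,0,0],-5],
  [[0,0,0],-2.7],
])

```text
time: 14.78
tool_pos: [0.5124, -0.0214, 0.1413]
tcp_rot: [1.957, 2.458, -0.0]
wrist_force: [-0.7, 0.4, -2.0]
width: 0.345
```

Run:
```python
from h import *
s,M,h=head(); print(s['time'],s['tool_pos'],h,s['q'].round(3)); print(want([512.6,-20.9,78]))
print('knuckle seen',plane('scene',352.5,242,.1515),'tcp pred',.52730+.048*np.cos(np.radians(57)),.08626+.048*np.sin(np.radians(57)))
for n in ('scene','top'):
    im=bot.read_camera(n)[:,:,::-1]; cv2.imwrite(f'pics/j_{n}.png',im)
a=cv2.imread('pics/j_scene.png')[150:290,220:400]
cv2.imwrite('pics/j.png',cv2.resize(a,None,fx=4,fy=4,interpolation=cv2.INTER_CUBIC))
```

```text
14.7833 [ 0.51236195 -0.0213719   0.14128668] 12.956850060087087 [-0.09   0.033  2.041 -0.     1.067 -0.316]
[ 0.4  0.3 63.3]
knuckle seen [0.55191964 0.12864743 0.1515    ] tcp pred 0.5534426736807213 0.12651618726138036
```

View pics/j.png

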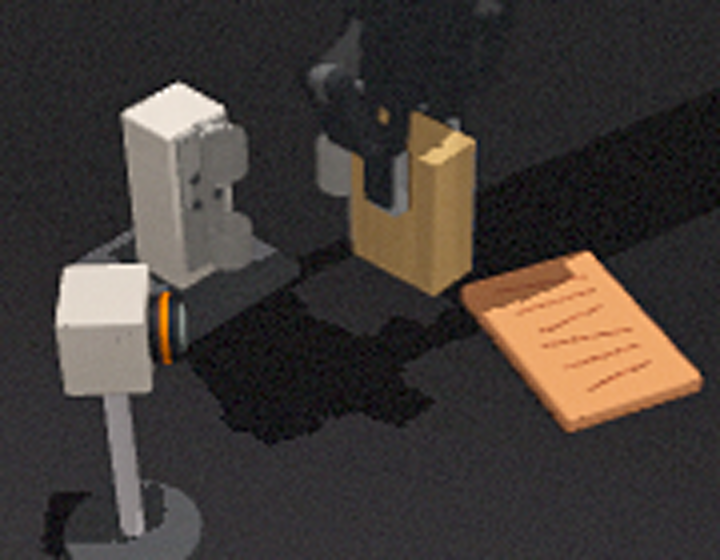

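View pics/j_top.png

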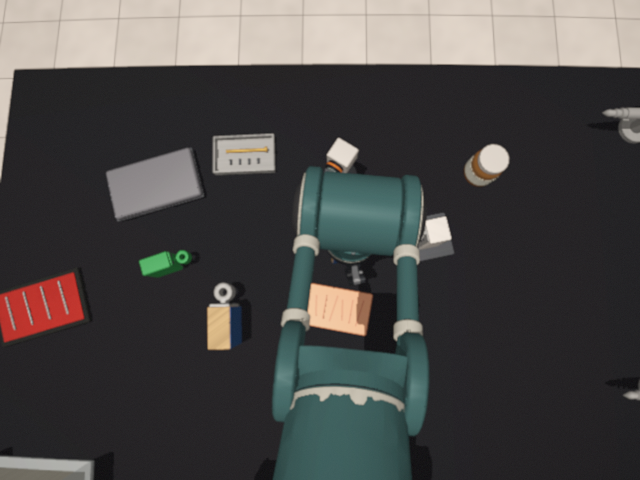

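Scene crop: the stile is held upright, its knuckle at (333,165) points at the jamb, and the jamb knuckles are at (225,150) and (228,240). I refine the jamb's heading from its foot edges.

Run:
```python
from h import *
def q(n,cs,z):
    P=np.array([plane(n,a,b,z)[:2]*1000 for a,b in cs]);print(P.mean(0).round(1))
    for i in range(len(cs)):
        d=P[(i+1)%len(cs)]-P[i];print('  ',np.linalg.norm(d).round(1),(np.degrees(np.arctan2(d[1],d[0]))%90).round(1))
q('top',[(390+(a-400)/5,205+b/5) for a,b in [(440,87),(672,38),(720,243),(492,292)]],.01)
q('top',[(390+(a-400)/5,205+b/5) for a,b in [(576,82),(680,57),(708,168),(606,193)]],.116)
q('scene',[(225+a/4,165+b/4) for a,b in [(157,22),(104,55),(152,83),(205,50)]],.116)
# line fits of foot edges in plane
t=cv2.imread('pics/top0.png');V=t.max(2)
m=np.zeros(V.shape,np.uint8);m[200:270,385:465]=(V[200:270,385:465]>62)*255
c=max(cv2.findContours(m,cv2.RETR_EXTERNAL,cv2.CHAIN_APPROX_NONE)[0],key=cv2.contourArea)
P=np.array([plane('top',*p,.01)[:2] for p in c[:,0]])*1000
r=cv2.minAreaRect(P.astype(np.float32));C=np.array(r[0]);a=np.radians(r[2])
ex=np.array([np.cos(a),np.sin(a)]);ey=np.array([-ex[1],ex[0]]);u=(P-C)@ex;v=(P-C)@ey;hw,hh=np.array(r[1])/2
for nm,s in (('u-',(u<-hw+3)&(abs(v)<hh*.85)),('u+',(u>hw-3)&(abs(v)<hh*.85)),('v-',(v<-hh+3)&(abs(u)<hw*.85)),('v+',(v>hh-3)&(abs(u)<hw*.85))):
    l=cv2.fitLine(P[s].astype(np.float32),cv2.DIST_HUBER,0,.01,.01).ravel();print(nm,s.sum(),(np.degrees(np.arctan2(l[1],l[0]))%90).round(1),l[2:])
```

```text
[ 551.4 -195. ]
   99.9 12.3
   88.0 11.4
   97.1 12.4
   88.1 13.2
[ 551.8 -195.3]
   40.1 13.9
   42.6 12.3
   39.1 14.1
   42.7 13.7
[ 552.5 -189.1]
   43.3 17.7
   40.6 11.5
   42.2 16.4
   41.7 10.2
u- 42 12.1 [ 509.76334 -205.02882]
u+ 41 12.1 [ 595.61365 -185.02696]
v- 24 11.5 [ 575.43805 -242.48451]
v+ 36 11.9 [ 541.3347  -145.62917]
```

Emit:
drive_tool([
  [[0,0.2,5],0.5],
  [[0,0.5,10],0],
  [[0,0.5,13],0],
  [[0,0,13],0],
  [[0,0,12],0],
  [[0,0,7],0],
  [[0,0,3.4],0],
  [[0,0,0],0],
])

```text
time: 15.55
tool_pos: [0.5128, -0.0207, 0.0765]
tcp_rot: [-1.971, -2.444, 0.002]
wrist_force: [-0.5, -0.3, -2.3]
width: 0.345
```

Emit:
drive_tool([
  [[0,0,0],0],
  [[0,0,0],0],
])

```text
time: 15.72
tool_pos: [0.5145, -0.0208, 0.0786]
tcp_rot: [1.972, 2.444, 0.001]
wrist_force: [-1.0, 0.4, -1.7]
width: 0.341
```

Run:
```python
from h import *
s,M,h=head(); print(s['time'],s['tool_pos'],h,s['q'].round(3)); print(want([532.9,-108.4,77.8]))
a=bot.read_camera('scene')[:,:,::-1];cv2.imwrite('pics/k_scene.png',a);a=a[150:290,220:400]
cv2.imwrite('pics/k.png',cv2.resize(a,None,fx=4,fy=4,interpolation=cv2.INTER_CUBIC))
```

```text
15.7167 [ 0.51445118 -0.0207604   0.07857794] 12.222386934291887 [-0.089  0.111  2.089  0.     0.94  -0.302]
[-89.6  -0.5   0.8]
```

View pics/k.png

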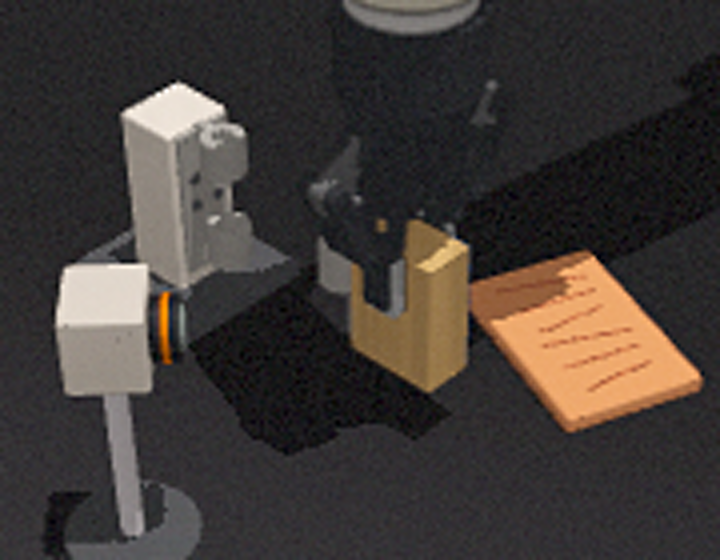

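Run:
```python
from h import *
def st(o,yaw,l):
    a=np.radians(yaw);c,s=np.cos(a),np.sin(a);return [o[0]+c*l[0]-s*l[1],o[1]+s*l[0]+c*l[1],o[2]+l[2]]
o=[514.5,-20.8,35.8]
for nm,l in [('nearbot',(-28,15,0)),('neartop',(-28,15,80)),('otherbot',(28,15,0)),('backbot',(-28,-15,0)),('backtop',(-28,-15,80))]:
    p=proj('scene',np.array(st(o,-77.8,l))/1000)[0];print(nm,((p-[220,150])*4).round(0))
# jamb features: upper knuckle top, lower knuckle top, jamb top corners
J=[552.2,-194.6,0]
for nm,l in [('up kn top',(40,0,117)),('up kn bot',(40,0,93)),('low top',(40,0,57)),('c1',(20,22,116)),('c2',(20,-22,116)),('c3',(-20,22,116)),('c4',(-20,-22,116))]:
    p=proj('scene',np.array(st(J,102.5,l))/1000)[0];print(nm,((p-[220,150])*4).round(0))
```

```text
nearbot [424. 395.]
neartop [425. 273.]
otherbot [347. 348.]
backbot [462. 368.]
backtop [465. 247.]
up kn top [219. 133.]
up kn bot [222. 169.]
low top [225. 222.]
c1 [224. 105.]
c2 [165. 137.]
c3 [175.  79.]
c4 [117. 110.]
```

Run:
```python
from h import *
a=cv2.imread('pics/k_scene.png')
b=a[195:255,290:345]; b=cv2.resize(b,None,fx=9,fy=9,interpolation=cv2.INTER_CUBIC); b=cv2.convertScaleAbs(b,alpha=1.6,beta=10); cv2.imwrite('pics/k2.png',b)
b=a[165:230,245:290]; b=cv2.resize(b,None,fx=9,fy=9,interpolation=cv2.INTER_CUBIC); b=cv2.convertScaleAbs(b,alpha=1.6,beta=10); cv2.imwrite('pics/k3.png',b)
```

```text
(no output)
```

View pics/k2.png

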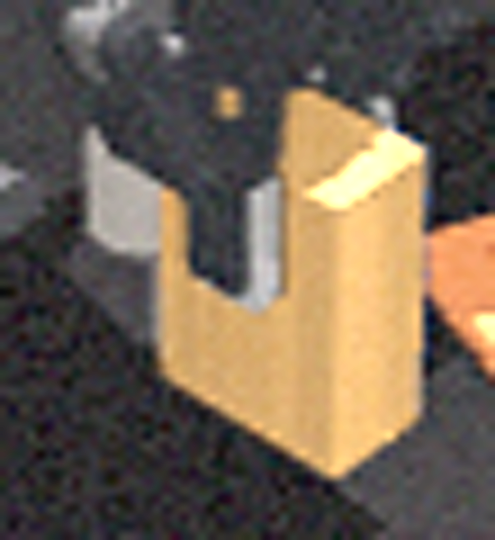

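View pics/k3.png

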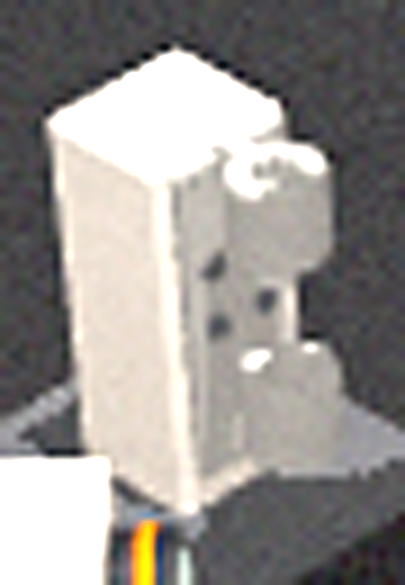

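Run:
```python
from h import *
def st(o,yaw,l):
    a=np.radians(yaw);c,s=np.cos(a),np.sin(a);return [o[0]+c*l[0]-s*l[1],o[1]+s*l[0]+c*l[1],o[2]+l[2]]
px=lambda x,y,x0,y0,s:np.array([(x+.5)/s-.5+x0,(y+.5)/s-.5+y0])
def cmp(nm,o,yaw,l,obs):
    p=proj('scene',np.array(st(o,yaw,l))/1000)[0];print(nm,'obs-pred px',(obs-p).round(2))
o=[514.5,-20.8,35.8]
for nm,l,x,y in [('nearbot',(-28,15,0),335,478),('neartop',(-28,15,80),330,208),('otherbot',(28,15,0),160,375),('backbot',(-28,-15,0),420,405),('backtop',(-28,-15,80),428,155)]:
    cmp(nm,o,-77.8,l,px(x,y,290,195,9))
J=[552.2,-194.6,0]
for nm,l,x,y in [('c1',(20,22,116),280,102),('c2',(20,-22,116),155,187),('c3',(-20,22,116),178,48),('c4',(-20,-22,116),48,120),('c2bot',(20,-22,10),192,515)]:
    cmp(nm,J,102.5,l,px(x,y,245,165,9))
# initial standing stile in scene: c1.png d crop origin (330,270) s5, offset (400,300)
S=[545.3,171.3,0]
for nm,l,x,y in [('+x-y top',(28,-15,80),565,432),('+x+y top',(28,15,80),650,430),('-x-y top',(-28,-15,80),545,320),('-x+y top',(-28,15,80),628,316)]:
    cmp('S0 '+nm,S,58.9,l,px(x-400,y-300,330,270,5))
# px per mm at gap
b=[543.3,-155.3,75]
for d in np.eye(3): print((proj('scene',(np.array(b)+d)/1000)-proj('scene',np.array(b)/1000))[0].round(3))
```

```text
nearbot obs-pred px [ 0.88 -1.07]
neartop obs-pred px [-0.02 -0.68]
otherbot obs-pred px [ 0.67 -0.79]
backbot obs-pred px [ 0.79 -2.36]
backtop obs-pred px [0.83 0.07]
c1 obs-pred px [-0.22 -0.35]
c2 obs-pred px [0.62 1.05]
c3 obs-pred px [0.46 0.05]
c4 obs-pred px [0.71 0.31]
c2bot obs-pred px [ 1.19 -0.76]
S0 +x-y top obs-pred px [0.67 0.63]
S0 +x+y top obs-pred px [0.73 1.09]
S0 -x-y top obs-pred px [0.67 0.51]
S0 -x+y top obs-pred px [1.13 0.47]
[-0.385  0.148]
[0.229 0.212]
[-0.026 -0.366]
```

Emit:
drive_tool([
  [[-4,0,0.5],-0.3],
  [[-8,0,1],0],
  [[-10,0,1],0],
  [[-10,0,0],0],
  [[-9,0,0],0],
  [[-6,0,0],0],
  [[-3,0,0],0],
  [[0,0,0],0],
])

```text
time: 16.43
tool_pos: [0.5248, -0.0706, 0.0754]
tcp_rot: [1.968, 2.449, -0.0]
wrist_force: [-0.8, -0.4, -1.9]
width: 0.343
```

Emit:
drive_tool([
  [[0,0,0],0],
  [[0,0,0],0],
  [[0,0,0],0],
])

```text
time: 16.68
tool_pos: [0.5243, -0.0692, 0.0753]
tcp_rot: [-1.965, -2.451, 0.0]
wrist_force: [-0.6, -0.3, -1.5]
width: 0.347
```

Run:
```python
from h import *
s,M,h=head(); print(s['time'],s['tool_pos'],h,s['wrist_force']); print(want([532.9,-108.4,76]))
a=bot.read_camera('scene')[:,:,::-1];cv2.imwrite('pics/n_scene.png',a)
b=a[165:250,245:340]; b=cv2.resize(b,None,fx=7,fy=7,interpolation=cv2.INTER_CUBIC); b=cv2.convertScaleAbs(b,alpha=1.6,beta=10); cv2.imwrite('pics/n.png',b)
b=bot.read_camera('top')[:,:,::-1][190:270,370:470];cv2.imwrite('pics/nt.png',cv2.resize(b,None,fx=5,fy=5))
```

```text
16.6833 [ 0.52434791 -0.06920749  0.07529905] 12.543908796820197 [-0.56150556 -0.33441302 -1.52006406]
[-40.1  -0.2  -0.7]
```

View pics/n.png

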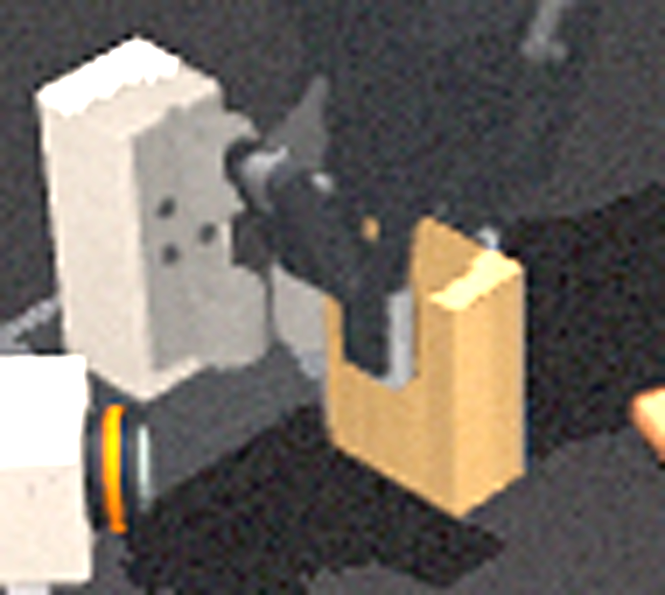

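View pics/nt.png

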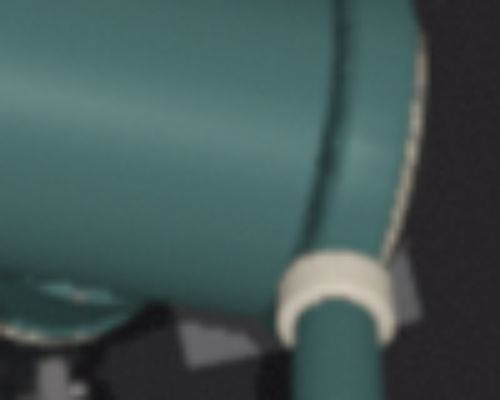

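```bash
cat > cmpx.py <<'E'
from h import *
def st(o,yaw,l):
    a=np.radians(yaw);c,s=np.cos(a),np.sin(a);return [o[0]+c*l[0]-s*l[1],o[1]+s*l[0]+c*l[1],o[2]+l[2]]
px=lambda x,y,x0,y0,s:np.array([(x+.5)/s-.5+x0,(y+.5)/s-.5+y0])
def cmp(nm,o,yaw,l,obs):
    p=proj('scene',np.array(st(o,yaw,l))/1000)[0];print(nm,'obs-pred px',(obs-p).round(2));return obs-p
E
python3 - <<'E'
from cmpx import *
o=[524.35,-69.2,32.5]
r=[cmp(nm,o,-77.5,l,px(x,y,245,165,7)) for nm,l,x,y in [('nearbot',(-28,15,0),458,515),('neartop',(-28,15,80),450,308),('otherbot',(28,15,0),331,440),('backbot',(-28,-15,0),523,468),('backtop',(-28,-15,80),522,266)]]
print(np.mean(r,0))
J=[552.2,-194.6,0]
r=[cmp(nm,J,102.5,l,px(x,y,245,165,7)) for nm,l,x,y in [('c1',(20,22,116),220,80),('c2',(20,-22,116),135,138),('c3',(-20,22,116),138,37),('c4',(-20,-22,116),38,95),('c2bot',(20,-22,10),150,400),('low right bot',(40,0,33),245,362)]]
# silhouettes: right edges of lower knuckle & left edge of stile knuckle
c=CI['scene']['position'][:2]*1000; hole=np.array([543.3,-155.3]); d=c-hole;d/=np.linalg.norm(d); n=np.array([-d[1],d[0]])
for z in (57,33,93,117):
  for sg in (1,-1):
    print(z,sg,((proj('scene',np.r_[hole+13*sg*n,z]/1000)[0]-[245,165]+.5)*7-.5).round(0))
E
```

```text
nearbot obs-pred px [ 0.84 -1.25]
neartop obs-pred px [ 0.24 -0.82]
otherbot obs-pred px [ 1.03 -0.88]
backbot obs-pred px [ 0.63 -1.45]
backtop obs-pred px [ 0.53 -0.5 ]
[ 0.65492429 -0.97916312]
c1 obs-pred px [ 0.12 -0.24]
c2 obs-pred px [ 2.7 -0. ]
c3 obs-pred px [0.41 0.01]
c4 obs-pred px [0.82 0.56]
c2bot obs-pred px [ 1.3  -0.82]
low right bot obs-pred px [2.63 2.35]
57 1 [264. 284.]
57 -1 [183. 289.]
33 1 [267. 343.]
33 -1 [188. 348.]
93 1 [258. 192.]
93 -1 [176. 197.]
117 1 [254. 128.]
117 -1 [171. 133.]
```

Emit:
drive_tool([
  [[-3,0,0],0],
  [[-5,0,0],0],
  [[-7,0,0],0],
  [[-7,0,0],0],
  [[-7,0,0],0],
  [[-5,0,0],0],
  [[-3,0,0],0],
  [[-2,0,0],0],
])

```text
time: 17.45
tool_pos: [0.5331, -0.1084, 0.0754]
tcp_rot: [-1.967, -2.45, -0.0]
wrist_force: [-0.2, 0.1, -2.8]
width: 0.344
```

Emit:
drive_tool([
  [[-1,0,0],0],
  [[0,0,0],0],
  [[0,0,0],0],
  [[0,0,0],0],
])

```text
time: 17.78
tool_pos: [0.5331, -0.1084, 0.0753]
tcp_rot: [-1.966, -2.45, -0.0]
wrist_force: [-0.7, -0.1, -2.0]
width: 0.342
```

Run:
```python
from h import *
s,M,h=head(); print(s['time'],s['tool_pos'],h,s['wrist_force'],M[:,2].round(4)); print(want([532.9,-108.4,76]))
a=bot.read_camera('scene')[:,:,::-1];cv2.imwrite('pics/o_scene.png',a)
b=a[160:240,245:335]; b=cv2.resize(b,None,fx=8,fy=7.5,interpolation=cv2.INTER_CUBIC) if 0 else cv2.resize(b,None,fx=7,fy=7,interpolation=cv2.INTER_CUBIC); b=cv2.convertScaleAbs(b,alpha=2,beta=10); cv2.imwrite('pics/o.png',b)
b=bot.read_camera('top')[:,:,::-1][190:270,370:470];cv2.imwrite('pics/ot.png',cv2.resize(b,None,fx=5,fy=5))
```

```text
17.7833 [ 0.53309136 -0.10835579  0.0753237 ] 12.534854755579692 [-0.69185615 -0.11726944 -2.00778656] [-2.e-04  2.e-04 -1.e+00]
[-0.  -0.2 -0.7]
```

View pics/o.png

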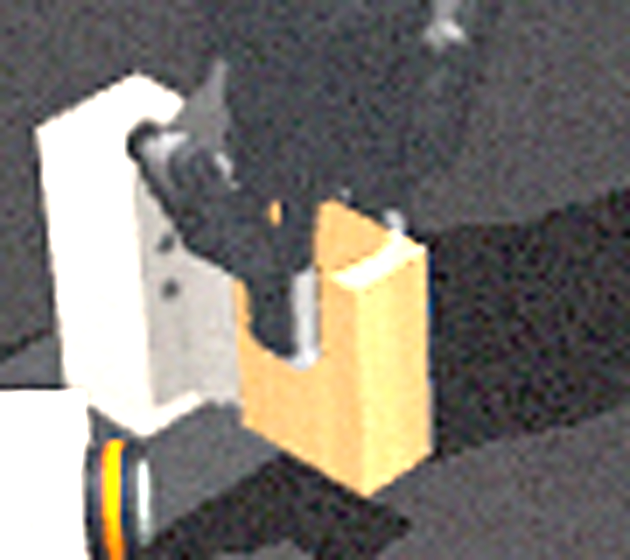

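View pics/ot.png

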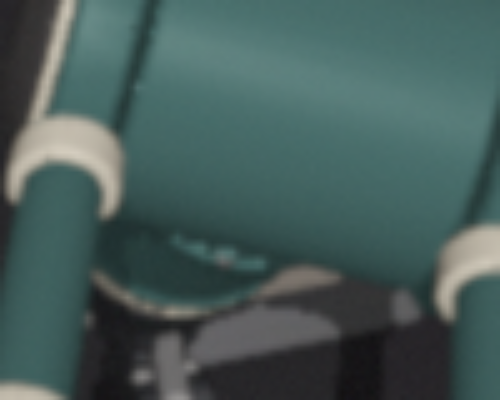

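Run:
```python
from cmpx import *
a=cv2.imread('pics/o_scene.png')
b=a[192:234,272:312]; b=cv2.resize(b,None,fx=14,fy=14,interpolation=cv2.INTER_CUBIC); b=cv2.convertScaleAbs(b,alpha=1.8,beta=20); cv2.imwrite('pics/o2.png',b)
o=[533.1,-108.35,32.5]
r=[cmp(nm,o,-77.5,l,px(x,y,245,160,7)) for nm,l,x,y in [('nearbot',(-28,15,0),367,497),('neartop',(-28,15,80),358,290),('otherbot',(28,15,0),242,422),('backbot',(-28,-15,0),432,452),('backtop',(-28,-15,80),428,247)]]
print(np.mean(r,0))
for z in (35,40,45,50): 
  print(z,[((proj('scene',np.array(st(o,-77.5,(x,y,z)))/1000)[0]-[272,192]+.5)*14-.5).round(0) for x,y in((11,15),(-11,15),(-11,22))])
```

```text
nearbot obs-pred px [ 1.1  -0.83]
neartop obs-pred px [ 1.03 -0.64]
otherbot obs-pred px [ 0.85 -0.9 ]
backbot obs-pred px [ 0.87 -1.  ]
backtop obs-pred px [ 1.01 -0.72]
[ 0.97334261 -0.81717841]
35 [array([157., 278.]), array([256., 335.]), array([223., 356.])]
40 [array([156., 252.]), array([255., 309.]), array([222., 330.])]
45 [array([154., 226.]), array([253., 283.]), array([221., 304.])]
50 [array([152., 200.]), array([252., 257.]), array([219., 277.])]
```

View pics/o2.png

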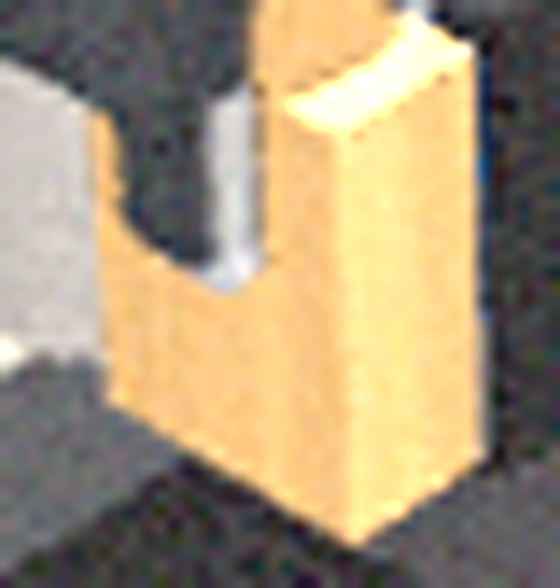

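The pad corner is at (260,272), the stile's bottom edge runs (105,395)→(355,545), and the knuckle sits in the gap behind it. Wrist force shows no contact. The residuals in both views agree on a correction of about 1 mm sideways, so I apply it.

Emit:
drive_tool([
  [[-0.2,0.3,0],0],
  [[-0.2,0.3,0],0],
  [[-0.2,0.3,0],0],
  [[0,0,0],0],
  [[0,0,0],0],
  [[0,0,0],0],
  [[0,0,0],0],
  [[0,0,0],0],
])

```text
time: 18.55
tool_pos: [0.5342, -0.109, 0.0754]
tcp_rot: [-1.966, -2.45, -0.0]
wrist_force: [0.4, -0.1, -1.8]
width: 0.343
```

Run:
```python
from cmpx import *
s,M,h=head(); print(s['time'],s['tool_pos'],h,s['wrist_force'],s['torque'].round(2),s['width'])
a=bot.read_camera('scene')[:,:,::-1];cv2.imwrite('pics/p_scene.png',a)
b=a[160:240,245:335]; b=cv2.resize(b,None,fx=7,fy=7,interpolation=cv2.INTER_CUBIC); b=cv2.convertScaleAbs(b,alpha=3,beta=0); cv2.imwrite('pics/p.png',b)
# other things unmoved?
d=cv2.absdiff(a,cv2.imread('pics/scene0.png'));print((d[250:460,230:640].max(2)>60).sum())
```

```text
18.55 [ 0.53421052 -0.10897921  0.07538084] 12.521087454917566 [ 0.35306446 -0.12398438 -1.76283296] [ 0.05 -0.04 -0.02] 0.3425761269692397
707
```

View pics/p_scene.png

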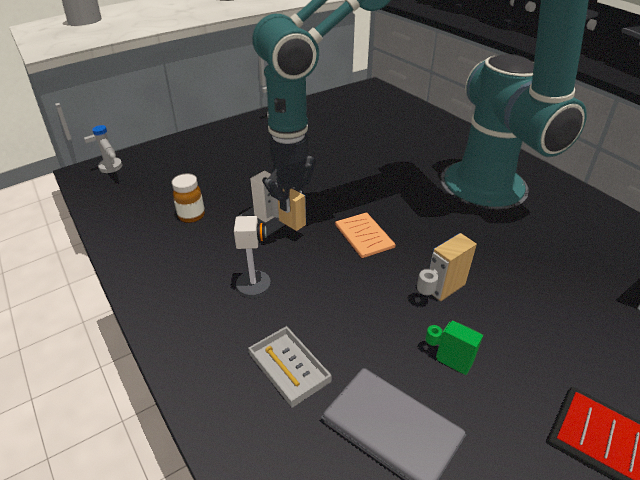

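The stile is at the jamb at (290,210). The pad, case, jar, dish and decoys are where they were. Wrist force is only the stile's weight, so nothing is touching. I hand in.

```bash
python3 -c "
from workcell import bot
print(bot.finish_job())"
```

```text
the job is handed in; nothing more can be done
None
```

I gripped the small blue and wood stile and showed it to the camera. I then brought its knuckle level into the jamb's gap and handed in at about 18.6 s, still holding it there. I could not check directly that the holes line up, because the finger and arm hid the gap in both camera views.

- **Showing:** The stile's middle was about 15 cm in front of the lens and about 14 cm above the bench. The blue face was held still for about 1.4 s and the wood face for about 1.5 s after a 180° turn.
- **Last readings:** The tool was at (0.534, -0.109, 0.075) m, upright, and turned opposite to the jamb to within about 1°. The wrist force was about 1.8 N downward, roughly the stile's weight, so there was no sign of contact. In the last picture the other things on the bench looked unmoved.
- **Sideways position:** I worked it out from the tool pose, the stile's corners and the jamb's corners. The estimates agree to about 1–2 mm, against the 4 mm allowed.
- **Height, where checks disagreed:** The tool reading at the grasp puts the bore centre at about 72.5 mm, while the scene camera suggests about 75 mm. I chose a height that leaves at least 2.5 mm of clearance either way.

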